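# Set a shelf post to its length mark and lock its slide lever

## Robot

A 6-joint arm with a two-finger parallel gripper is mounted at the origin on the work surface. World frame = base frame: x ahead of the robot, y to its left, z up, the work surface at z = 0. Lengths are in m, angles in degrees, forces in N, time in s.
With the tool pointing down it reaches from about 0.35 to 0.875 m from the base axis. Payload 4.2 kg.
Tool frame: the origin (TCP) lies midway between the tips of the shut fingers; the grasp point (between the pads) lies 19 mm behind it (r.pinch_z is the distance from the TCP to the grasp point, in m); z points along the fingers, y is the line along which they close (so a half turn about z gives the same grasp; the last joint's range is limited). The gripper opens to 87 mm and grips with 3 to 60 N. Pads are 19 mm wide; open, the fingers measure 117 mm over their backs; the gripper's body (75 mm by 190 mm) begins 51 mm behind the grasp point.
Start: joints at [-52.162, 22.042, 0.453, 0, -68.411, -14.817], TCP at [0.244, -0.575, 0.223] pointing down, gripper open.
Joint ranges: [-179.83, 179.83], [-69.29, 118.12], [-61.27, 80.66], [-181.25, 117.63], [-171.15, -9.14], [-177.46, 177.46]. Speed limits (degrees/s): [159.86, 159.86, 180, 180, 180, 180].

## Interface

Orientations are given as a 3x3 rotation matrix whose columns are the frame's x, y, z axes.
In Python, from station import r, imaging, models gives the robot as it stands. The module is installed in compiled form; this text tells all that it offers.
- The arm moves only by the tool apply_moves, never from a script. Its argument "moves" is a list of rows, each a list of 2 entries, a list of its own where there are three numbers: the shift along the tool's x, y, z in m, then the turn about the tool's z in degrees. A call has 1 to 5 rows; each row shifts and turns the commanded pose from where the row before left it, along the tool's axes as they then stand; what a row does not reach is not made up. A row lasts 1/12 s, in which the tool goes at most 41.7 mm and 7.16 degrees, less where a joint would pass 70% of its speed; a pose out of reach is approached as far as the arm can. A call is refused whole if a number of a shift passes 0.0417 or a number of a turn 7.16, either way. A call with a gripper value outside its range is refused whole. "hand" is the finger opening in m, from 0 to 0.087, set as the call begins (left out, the last holds). The fingers move at their own pace and stop on an object; the grip force is fixed at half the most. Time passes only in rows, so rows that do not move let the fingers close. It gives the time, the measured TCP pose, the force, the opening and the grip force at its end, in the units of the state.
- r.sense(): the state, without advancing time (a new reading comes with each control period).
- imaging.capture(name): name is "scene" or "top" or "wrist"; returns a dict with "frame" (420x560x3 uint8, blue, green, red), "intrinsics" (3x3 intrinsics, pixels), "eye" and "orientation" of the camera in the world. Camera axes: x right, y down, z forward; pixel columns grow to the right and rows downward; lengths in m; the calibration is good to about 2 mm. The wrist camera is an equidistant fisheye: a pixel r from the principal point sees the ray r / f radians off the axis. A picture is of the moment at which its call begins. There is no depth.
- r.finish_job(): hands the job in; it is judged then, once.
Trained networks look in a picture, given as the dict that the camera call returned (one of the last four; its "shot" number tells which), for a name from the list of things; names that differ only in an ending like _2 or _b are one class to them, and where a whole thing is asked for, a point or a joint stands for the part that bears it (a point fixed in the world has none). Each returns a list of dicts, best first, with "confidence" (0 to 1); they miss things now and then, are a little off and sometimes report something else, mostly with a low value. They report only what shows in the picture. A call takes as long as a camera call.
- models.cut_out(picture, target): "region" (420x560 bool, what is visible of it) and "extent" ([left, top, width, height] as shares, 0 to 1, of the picture: columns of its width, rows of its height, round what is visible of it).
- models.place_of(picture, target): "at" ([column, row] as shares, 0 to 1, of the picture: columns of its width, rows of its height: a listed point, or the origin of a listed thing).
The state is a dict: "time_s": time; "joints": joint angles; "joint_velocities": joint speeds; "effort": joint torques, N m; "tcp_pos": TCP position; "ee_rot": TCP orientation; "wrist_force": force on the tool from outside, world axes, zero at the start; "moment": the same for the moment, N m; "gripper_width": opening from 0.0 (shut) to 1.0 (fully open); "gripper_force": force on a finger pad.
Only numpy, scipy, OpenCV 4.12 (cv2) and the standard library are available. Lean on these libraries where they do the work, as an engineer would, in place of code of your own. Each camera call takes 0.05 s, during which the arm holds its last target. There are 200 camera calls.

## Task

Two telescopic posts carry the glass shelf over the bakery counter; one is already set, the other is still pushed down with its black lever open. Raise the lowered post by its lever until the dark rubber band round its inner tube comes level with the top rim of the collar, then, keeping the band at the rim, slide the lever sideways until it is fully closed against its stop. The post drops if let go, so finish still gripping it there until I tighten the screw; leave the other post and everything else on the counter alone.

Things in the scene. Friction and masses are not known exactly. Their poses are not given: they have to be found in the camera images.
- stand: the post to set, fixed to the counter: wooden block 110 x 110 mm (top 45 mm above this origin), steel sleeve 34 mm across, collar 42 mm across with its top rim 120 mm above this origin. Origin: on the post's axis, 0 to 18 mm below the counter top (blocks are let in by different amounts). z is up; the lever's way from open to closed is this body's +y
- head_top (a point): centre of the top face of the leg's head, 18 mm above the collar rim when the leg is fully down. The leg is an inner tube 24 mm across; its head on top is a plate 36 mm (stand's x) by 100 mm (y), 16 mm thick. Two end stops on the head, 12 mm (y) by 8 mm high, are centred 44 mm either side of this point. Axes parallel to the stand's
- leg (a joint): height of the sliding leg, m: 0 fully down (as at the start), 0.12 the end of its travel; 0.085 when the middle of the rubber band (10 mm tall) is exactly at the collar rim. The leg, head and lever together weigh about 0.3 to 0.6 kg, rub little, and sink back to 0 when let go, whether the lever is open or closed; there is no stop at the mark
- lever (a joint): slide of the lever along the head, m: 0 fully open, 0.028 fully closed (against the stop at the head's +y end). It stays where it is left; moving it takes about 4 N
- lever_grip (a point): point inside the lever at a good height to grip, 34 mm above the head's top. The lever is an upright black paddle 18 mm thick along the stand's x, 24 mm wide along its y, with plain sides from 25 mm below to 21 mm above this point; its foot is 26 x 28 mm. It rises with the leg and moves along the stand's y as it slides; axes parallel to the stand's
- collar_rim (a point): centre of the collar's top rim on the post's axis, fixed; axes parallel to the stand's
- band (a point): centre of the dark rubber band round the inner tube, 10 mm tall, 87 mm below the underside of the head; it is hidden inside the sleeve until the leg is raised. At the mark it coincides with collar_rim
- twin: the other post, of the same shape and parts, already raised to its mark with the lever closed, rigid, not to be touched: its paddle's top is 278 mm above its origin. Origin and axes as for the stand
- honey_jar: amber jar, 54 mm across, 85 mm tall, somewhere between the posts; origin under its base
- loaf: loaf 90 x 200 mm, 53 mm tall, at the far side; origin under its base
- bowl: wooden bowl 150 mm across, 60 mm tall, at the far side; origin under its base
- mug: white mug 80 mm across, 90 mm tall, at the far side; origin under its base
- sign: small blank sign holder, 90 mm wide, 64 mm tall, on the robot's side; origin under its base
- brush: pastry brush 200 mm long lying on the robot's side; origin under it
- salt: small glass jar 40 mm across, 80 mm tall, at the left; origin under its base

How it is judged:
By the outcome, as a careful person would: the job done as asked, in the order asked, and still so for the second after the job is handed in, while the arm keeps its last pose, push and grip.
It also fails if it takes over 38 s, if anything falls off the work surface, if the arm or the gripper's body presses on something with over 40 N, if the wrist force passes 120 N, or if a joint passes its speed limit or range.

## Working session

There is one attempt and no reset: what is moved stays moved. The work goes in short steps, Python scripts to look and compute and a tool call to move; the robot and the scene stay as the last step left them, time stands still between calls to the robot, and variables do not carry over. Pictures are saved under pics/ and viewed, at most 10 in all, crops included, and the job is handed in when it is done.

Besides the shell and the picture viewer there is one more tool, called after "Call:" as name([rows], argument=value, ...), one row to a line, values as JSON. apply_moves: Moves the arm, as the interface text tells. Its arguments: {"type":"object","properties":{"moves":{"type":"array"},"hand":{"type":"number"}},"required":["moves"]}

```bash
mkdir -p pics; cat > h.py <<'E'
from station import r, imaging, models
import numpy as np, cv2
def ray(p,uv):
    K=np.array(p["intrinsics"]);R=np.array(p["orientation"])
    d=np.array([(uv[0]-K[0,2])/K[0,0],(uv[1]-K[1,2])/K[1,1],1.]);d=R@d
    return np.array(p["eye"]),d/np.linalg.norm(d)
def onz(p,uv,z):
    e,d=ray(p,uv);return e+d*(z-e[2])/d[2]
def tri(rs):
    A=0;b=0
    for e,d in rs:
        P=np.eye(3)-np.outer(d,d);A=A+P;b=b+P@e
    x=np.linalg.solve(A,b);return x,[round(1e3*np.linalg.norm((np.eye(3)-np.outer(d,d))@(x-e)),1) for e,d in rs]
def proj(p,X):
    K=np.array(p["intrinsics"]);c=np.array(p["orientation"]).T@(np.array(X)-np.array(p["eye"]));c=K@(c/c[2]);return c[:2]
def px(a): return np.array(a)*[560,420]
E
python3 - <<'E'
from h import *
np.set_printoptions(precision=4,suppress=True)
P={n:imaging.capture(n) for n in("scene","top")}
for n,p in P.items():
    cv2.imwrite(f"pics/{n}0.png",p["frame"])
    print(n,p["eye"],np.array(p["intrinsics"]).tolist(),p["orientation"])
C={}
for t in("lever_grip","head_top","collar_rim","stand","twin","honey_jar","sign","brush"):
    for n,p in P.items():
        q=models.place_of(p,t)
        C[t,n]=q
        print(t,n,[(px(d["at"]).round(1).tolist(),round(d["confidence"],2)) for d in q[:3]])
    for a in C[t,"scene"][:2]:
        for b in C[t,"top"][:2]:
            print("   ",*tri([ray(P["scene"],px(a["at"])),ray(P["top"],px(b["at"]))]))
s=r.sense();print(s)
E
```

```text
scene [ 1.1732 -0.3524  0.7657] [[418.3704500986692, 0.0, 276.6344369701986], [0.0, 418.3704500986692, 215.05793562699995], [0.0, 0.0, 1.0]] [[ 0.5841  0.5325 -0.6125]
 [ 0.8116 -0.3909  0.4341]
 [-0.0083 -0.7507 -0.6606]]
top [0.361  0.0644 1.3883] [[499.74679714121066, 0.0, 280.58123996570237], [0.0, 499.74679714121066, 199.46435265310373], [0.0, 0.0, 1.0]] [[ 0.0149 -0.9905  0.1365]
 [-0.9999 -0.0137  0.0093]
 [-0.0073 -0.1367 -0.9906]]
lever_grip scene [([316.1, 173.9], 0.73)]
lever_grip top [([222.1, 188.1], 0.56)]
    [0.5521 0.2157 0.1651] [np.float64(6.8), np.float64(6.8)]
head_top scene [([317.1, 183.6], 0.88), ([249.2, 194.5], 0.68)]
head_top top [([220.4, 195.9], 0.74), ([183.9, 205.3], 0.67)]
    [0.5405 0.2276 0.1224] [np.float64(3.6), np.float64(3.6)]
    [0.5036 0.302  0.076 ] [np.float64(35.2), np.float64(35.2)]
    [0.5045 0.1449 0.1345] [np.float64(90.2), np.float64(90.2)]
    [0.4726 0.203  0.1111] [np.float64(127.3), np.float64(127.3)]
collar_rim scene [([216.8, 373.8], 0.7), ([318.0, 189.7], 0.58)]
collar_rim top [([224.4, 193.6], 0.72)]
    [ 0.5956  0.0632 -0.3
[... 1031 characters left out ...]
.337  -0.1549  0.0044] [np.float64(4.0), np.float64(4.0)]
    [0.519  0.0134 0.1779] [np.float64(206.2), np.float64(206.2)]
{'time_s': 0.9, 'joints': array([-52.1599,  22.0405,   0.4526,  -0.0009, -68.4119, -14.8164]), 'joint_velocities': array([ 0.0042,  0.0414,  0.0809, -0.1181,  0.0496,  0.0532]), 'effort': array([  0.0001, -39.0452,  18.7621,   4.2243,   0.0155,  -0.    ]), 'tcp_pos': array([ 0.2445, -0.5752,  0.2226]), 'ee_rot': array([[-0.9203, -0.3911,  0.    ],
       [-0.3911,  0.9203,  0.    ],
       [-0.    ,  0.    , -1.    ]]), 'wrist_force': array([0.0398, 0.3635, 0.1889]), 'moment': array([-0.0182, -0.0237,  0.0429]), 'gripper_force': 0.0, 'gripper_width': 0.9998332912360054}
```

View pics/scene0.png

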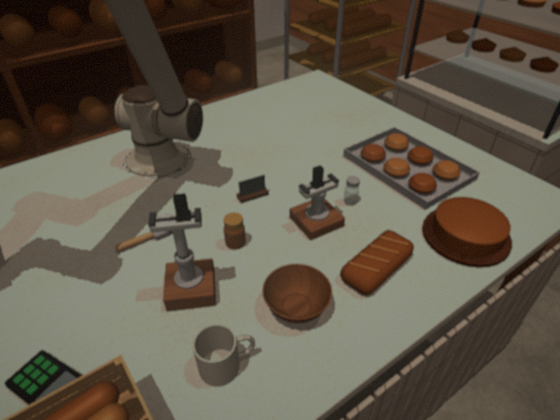

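View pics/top0.png

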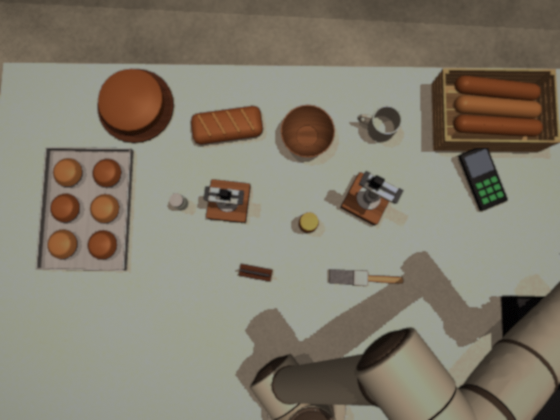

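The stand is the left post (scene ~317,200; top ~227,200), with the twin at top ~370,193. I'll zoom in on the stand for its orientation.

```bash
python3 - <<'E'
from h import *
a=cv2.imread("pics/scene0.png")[155:245,275:375];b=cv2.imread("pics/top0.png")[165:235,160:260]
a=cv2.resize(a,(400,360),interpolation=cv2.INTER_CUBIC)
b=cv2.resize(b,(400,280),interpolation=cv2.INTER_CUBIC)
b=cv2.copyMakeBorder(b,0,80,0,0,cv2.BORDER_CONSTANT)
c=np.hstack([a,b]);cv2.imwrite("pics/crop0.png",np.clip(c*1.6,0,255).astype(np.uint8))
E
```

```text
(no output)
```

View pics/crop0.png

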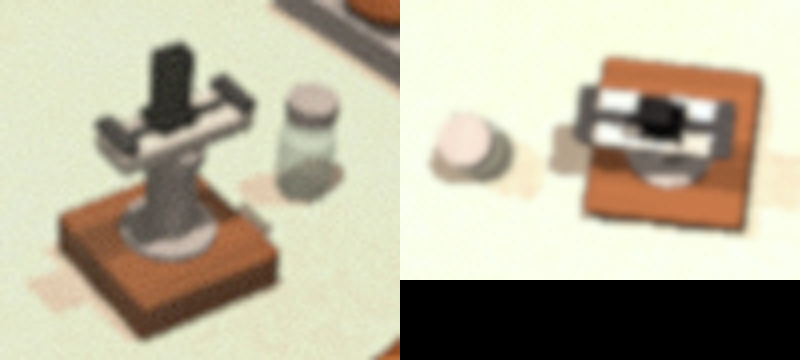

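```bash
python3 - <<'E'
from h import *
np.set_printoptions(precision=4,suppress=True)
P={n:imaging.capture(n) for n in("scene","top")}
T=lambda x,y:(160+(x-400)/4,165+y/4); S=lambda x,y:(275+x/4,155+y/4)
L=tri([ray(P["top"],T(587,113)),ray(P["scene"],S(232,92))])
R=tri([ray(P["top"],T(727,127)),ray(P["scene"],S(117,133))])
print(L,R,L[0]-R[0],"len",np.linalg.norm(L[0]-R[0]),"mid",(L[0]+R[0])/2)
d=L[0]-R[0];print("yaw of y-axis",np.degrees(np.arctan2(d[1],d[0])))
print("paddle top", tri([ray(P["top"],T(660,112)),ray(P["scene"],S(171,50))]))
print("paddle foot", tri([ray(P["top"],T(658,128)),ray(P["scene"],S(168,115))]))
for t in("lever","lever_grip"):
  for n,p in P.items():
    q=models.cut_out(p,t)
    print(t,n,[((np.array(d["extent"])*[560,420,560,420]).round(),round(d["confidence"],2)) for d in q[:2]])
R0=r.sense()["ee_rot"]; print("shift in tool axes to (.545,.22,.36):",R0.T@(np.array([.545,.22,.37])-r.sense()["tcp_pos"]))
w=imaging.capture("wrist");print(w["intrinsics"],w["eye"],w["orientation"])
E
```

```text
(array([0.5491, 0.2663, 0.127 ]), [np.float64(1.5), np.float64(1.5)]) (array([0.5414, 0.1772, 0.1298]), [np.float64(2.4), np.float64(2.4)]) [ 0.0078  0.0892 -0.0028] len 0.08956768637074133 mid [0.5453 0.2218 0.1284]
yaw of y-axis 85.0330254833118
paddle top (array([0.5436, 0.2146, 0.1777]), [np.float64(2.9), np.float64(2.9)])
paddle foot (array([0.5404, 0.2209, 0.1237]), [np.float64(1.3), np.float64(1.3)])
lever scene [(array([311., 169.,  13.,  23.]), 0.54)]
lever top [(array([219., 190.,  11.,  12.]), 0.7), (array([205., 180.,  48.,  45.]), 0.58)]
lever_grip scene [(array([311., 166.,  15.,  22.]), 0.74)]
lever_grip top [(array([193., 105.,  68.,  43.]), 0.68), (array([216., 183.,  15.,  18.]), 0.42)]
shift in tool axes to (.545,.22,.36): [-0.5876  0.6143 -0.1475]
[[325.1923   0.     272.647 ]
 [  0.     325.1923 207.8221]
 [  0.       0.       1.    ]] [ 0.1836 -0.6009  0.3856] [[-0.3911  0.8925  0.2248]
 [ 0.9204  0.3794  0.095 ]
 [-0.0005  0.244  -0.9698]]
```

Call:
apply_moves([
  [[-0.0235,0.0245,-0.02],0],
  [[-0.0235,0.0245,-0.02],0],
  [[-0.0235,0.0245,-0.02],0],
  [[-0.0235,0.0245,-0.02],0],
  [[-0.0235,0.0245,-0.02],0],
], hand=0.087)

```text
time_s: 1.67
tcp_pos: [0.3048, -0.415, 0.3235]
ee_rot: [[-0.921, -0.391, 0.0], [-0.391, 0.921, -0.0], [-0.0, -0.0, -1.0]]
wrist_force: [1.0, 0.2, -0.0]
gripper_width: 0.997
gripper_force: 0.0
```

Call:
apply_moves([
  [[-0.0235,0.0245,-0.01],0],
  [[-0.0235,0.0245,-0.01],0],
  [[-0.0235,0.0245,-0.01],0],
  [[-0.0235,0.0245,-0.01],0],
  [[-0.0235,0.0245,-0.01],0],
])

```text
time_s: 2.08
tcp_pos: [0.365, -0.2562, 0.3734]
ee_rot: [[-0.92, -0.391, 0.001], [-0.391, 0.92, -0.0], [-0.001, -0.001, -1.0]]
wrist_force: [1.0, -0.1, 0.1]
gripper_width: 1.0
gripper_force: 0.0
```

Call:
apply_moves([
  [[-0.0235,0.0245,0],0],
  [[-0.0235,0.0245,0],0],
  [[-0.0235,0.0245,0],0],
  [[-0.0235,0.0245,0],0],
  [[-0.0235,0.0245,0],0],
])

```text
time_s: 2.5
tcp_pos: [0.4252, -0.0975, 0.373]
ee_rot: [[-0.92, -0.391, 0.001], [-0.391, 0.92, 0.0], [-0.001, -0.0, -1.0]]
wrist_force: [0.7, -0.2, -0.8]
gripper_width: 0.998
gripper_force: 0.0
```

Call:
apply_moves([
  [[-0.0235,0.0245,0],0],
  [[-0.0235,0.0245,0],0],
  [[-0.0235,0.0245,0],0],
  [[-0.0235,0.0245,0],0],
  [[-0.0235,0.0245,0],0],
])

```text
time_s: 2.92
tcp_pos: [0.4855, 0.0613, 0.3729]
ee_rot: [[-0.92, -0.392, 0.001], [-0.392, 0.92, 0.0], [-0.001, -0.0, -1.0]]
wrist_force: [1.1, -1.0, -0.5]
gripper_width: 1.002
gripper_force: 0.0
```

Call:
apply_moves([
  [[-0.0235,0.0245,0],0],
  [[-0.0235,0.0245,0],0],
  [[-0.0235,0.0245,0],0],
  [[-0.0235,0.0245,0],0],
  [[-0.0235,0.0245,0],0],
])

```text
time_s: 3.33
tcp_pos: [0.5459, 0.2199, 0.3727]
ee_rot: [[-0.92, -0.391, 0.0], [-0.391, 0.92, 0.0], [-0.0, -0.0, -1.0]]
wrist_force: [1.2, 0.8, 0.2]
gripper_width: 1.0
gripper_force: 0.0
```

Call:
apply_moves([
  [[0,0,0],-6.9],
  [[0,0,0],-6.9],
  [[0,0,0],-6.9],
  [[0,0,0],-6.9],
  [[0,0,0],-6.9],
])

```text
time_s: 3.75
tcp_pos: [0.5456, 0.2184, 0.3725]
ee_rot: [[-0.532, -0.847, -0.0], [-0.847, 0.532, -0.0], [0.0, 0.0, -1.0]]
wrist_force: [-0.7, -0.4, -0.6]
gripper_width: 0.997
gripper_force: 0.0
```

Call:
apply_moves([
  [[0,0,0],-6.9],
  [[0,0,0],-6.9],
  [[0,0,0],-6.9],
  [[0,0,0],-6.9],
  [[0,0,0],0],
])

```text
time_s: 4.17
tcp_pos: [0.5456, 0.2183, 0.3726]
ee_rot: [[-0.083, -0.997, 0.0], [-0.997, 0.083, 0.0], [-0.0, -0.0, -1.0]]
wrist_force: [-0.2, 0.2, -0.5]
gripper_width: 1.003
gripper_force: 0.0
```

```bash
cat >> h.py <<'E'
def fray(p,uv):
    K=np.array(p["intrinsics"]);v=np.array([uv[0]-K[0,2],uv[1]-K[1,2]]);rr=np.hypot(*v);t=rr/K[0,0]
    d=np.array([*(v/max(rr,1e-9)*np.sin(t)),np.cos(t)]);return np.array(p["eye"]),np.array(p["orientation"])@d
def fonz(p,uv,z):
    e,d=fray(p,uv);return e+d*(z-e[2])/d[2]
E
python3 - <<'E'
from h import *
np.set_printoptions(precision=4,suppress=True)
s=r.sense();print(s["time_s"],s["tcp_pos"],s["ee_rot"],s["joints"])
p=imaging.capture("wrist");cv2.imwrite("pics/w1.png",p["frame"]);print(p["eye"],p["orientation"])
for t in("lever_grip","head_top","collar_rim","stand"):
    for d in models.place_of(p,t)[:2]: print(t,px(d["at"]),d["confidence"])
import pickle;pickle.dump({k:p[k] for k in("intrinsics","eye","orientation")},open("w1.pkl","wb"))
E
```

```text
4.1667 [0.5456 0.2183 0.3726] [[-0.083  -0.9965  0.0001]
 [-0.9965  0.083   0.0001]
 [-0.0001 -0.0001 -1.    ]] [ 37.5841  14.8279  11.0692  -0.0019 -86.2357 -42.3458]
[0.5402 0.1525 0.5357] [[-0.9965  0.0804  0.0207]
 [ 0.083   0.9666  0.2426]
 [-0.0005  0.2435 -0.9699]]
lever_grip [270.704 184.59 ] 0.58
head_top [272.328 182.196] 0.78
head_top [151.816 186.102] 0.57
collar_rim [275.576 182.7  ] 0.84
collar_rim [270.424 171.192] 0.21
stand [273.   167.79] 0.97
stand [298.872  38.304] 0.5
```

View pics/w1.png

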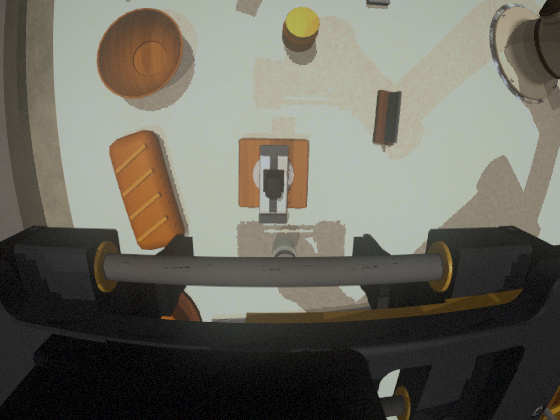

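The wrist view shows the head at rows ~148–220 around column 273, well aligned with the picture. The paddle is near (274,184). I'll zoom in for the yaw and the lever offset.

```bash
python3 - <<'E'
from h import *
a=cv2.imread("pics/w1.png")[132:228,228:318]
cv2.imwrite("pics/w1c.png",np.clip(cv2.resize(a,None,fx=6,fy=6,interpolation=cv2.INTER_CUBIC)*1.7,0,255).astype(np.uint8))
E
```

```text
(no output)
```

View pics/w1c.png

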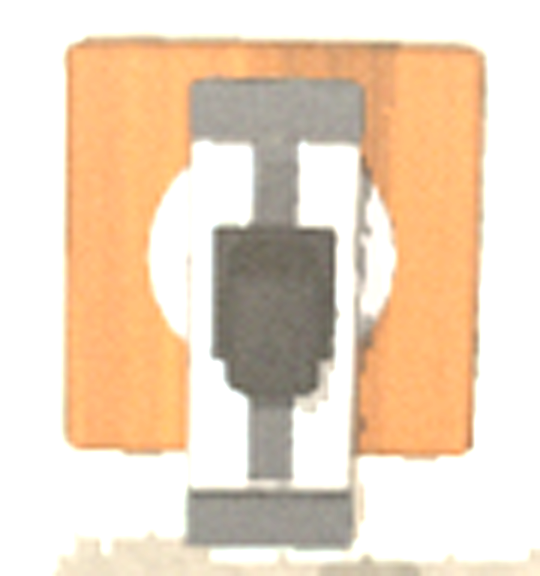

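```bash
python3 - <<'E'
from h import *
import pickle
np.set_printoptions(precision=4,suppress=True)
p=pickle.load(open("w1.pkl","rb"));c=lambda x,y:(228+x/6,132+y/6)
zh=.124
A=fonz(p,c(276,80),zh+.008);B=fonz(p,c(271,545),zh+.008);print("outer ends",A,B,(A+B)/2,np.linalg.norm(A-B),np.degrees(np.arctan2(*(B-A)[1::-1])))
f=fonz(p,c(273,230),zh);print("foot -y edge",f)
print("paddle top -y edge; +y edge", *[fonz(p,c(274,y),zh+.055) for y in (235,395)])
print("paddle L/R top",*[fonz(p,c(x,380),zh+.055) for x in (225,322)])
print("stop w",*[fonz(p,c(x,110),zh+.008) for x in (190,362)])
for x in (68,484):print(fonz(p,c(x,45),zh-.093))
for x in (70,472):print(fonz(p,c(x,450),zh-.093))
P=imaging.capture("scene")
for n in((A+B)/2,): print(proj(P,n))
E
```

```text
outer ends [0.5405 0.1743 0.132 ] [0.5498 0.2735 0.132 ] [0.5451 0.2239 0.132 ] 0.09965726216341221 84.66390994878108
foot -y edge [0.5438 0.2065 0.124 ]
paddle top -y edge; +y edge [0.5432 0.2002 0.179 ] [0.5457 0.2303 0.179 ]
paddle L/R top [0.5546 0.2267 0.179 ] [0.5365 0.2282 0.179 ]
stop w [0.5587 0.179  0.132 ] [0.5233 0.1819 0.132 ]
[0.5932 0.1659 0.031 ]
[0.4863 0.1747 0.031 ]
[0.6035 0.273  0.031 ]
[0.4964 0.2819 0.031 ]
[318.7996 181.6867]
```

Call:
apply_moves([
  [[-0.0015,0.001,0.035],0.5],
  [[0,0,0.035],0],
  [[0,0,0.035],0],
  [[0,0,0.035],0],
  [[0,0,0.02],0],
])

```text
time_s: 4.88
tcp_pos: [0.5428, 0.2189, 0.2084]
ee_rot: [[-0.095, -0.995, -0.005], [-0.995, 0.095, -0.002], [0.003, 0.005, -1.0]]
wrist_force: [-0.4, -0.0, 0.2]
gripper_width: 1.001
gripper_force: 0.0
```

Call:
apply_moves([
  [[0,0,0.02],0],
  [[0,0,0.02],0],
  [[0,0,0.02],0],
  [[0,0,0.0135],0],
  [[0,0,0],0],
])

```text
time_s: 5.3
tcp_pos: [0.5429, 0.2188, 0.1357]
ee_rot: [[-0.095, -0.995, -0.006], [-0.995, 0.095, -0.003], [0.004, 0.006, -1.0]]
wrist_force: [0.1, -0.9, 0.3]
gripper_width: 1.003
gripper_force: 0.0
```

```bash
python3 - <<'E'
from h import *
np.set_printoptions(precision=4,suppress=True)
s=r.sense();print(s["tcp_pos"],s["wrist_force"])
p=imaging.capture("wrist")["frame"][120:400,130:430];q=imaging.capture("scene")["frame"][140:240,260:380]
q=cv2.resize(q,(400,333),interpolation=cv2.INTER_CUBIC);p=cv2.resize(p,(357,333))
cv2.imwrite("pics/g1.png",np.clip(np.hstack([p,q])*1.6,0,255).astype(np.uint8))
E
```

```text
[0.5429 0.2188 0.1357] [ 0.0704 -0.8827  0.2592]
```

View pics/g1.png

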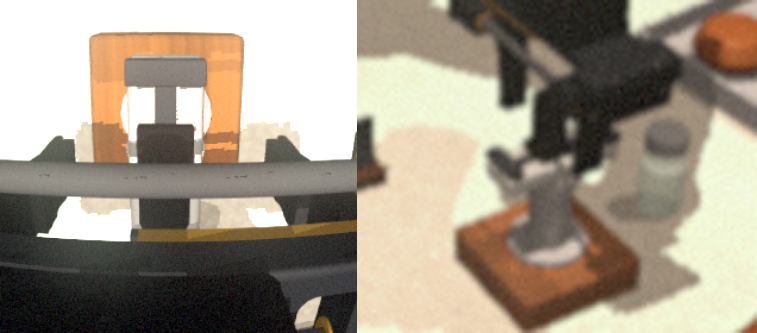

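Call:
apply_moves([
  [[-0.001,-0.0018,-0.002],0],
  [[0,0,0],0],
])

```text
time_s: 5.57
tcp_pos: [0.548, 0.2215, 0.143]
ee_rot: [[-0.094, -0.996, 0.003], [-0.996, 0.094, 0.002], [-0.002, -0.003, -1.0]]
wrist_force: [-0.4, 0.3, 0.5]
gripper_width: 0.998
gripper_force: 0.0
```

Call:
apply_moves([
  [[0,0,0],0],
  [[0,0,0],0],
  [[0,0,0],0],
  [[0,0,0],0],
  [[0,0,0],0],
], hand=0)

```text
time_s: 5.98
tcp_pos: [0.5466, 0.2207, 0.1412]
ee_rot: [[-0.094, -0.996, 0.0], [-0.996, 0.094, 0.0], [-0.0, -0.0, -1.0]]
wrist_force: [-0.6, 0.3, 0.4]
gripper_width: 0.706
gripper_force: 0.0
```

Call:
apply_moves([
  [[0,0,0],0],
  [[0,0,0],0],
  [[0,0,0],0],
  [[0,0,0],0],
  [[0,0,0],0],
])

```text
time_s: 6.4
tcp_pos: [0.5466, 0.2207, 0.141]
ee_rot: [[-0.094, -0.996, -0.0], [-0.996, 0.094, -0.0], [0.0, 0.0, -1.0]]
wrist_force: [0.4, 0.3, 0.3]
gripper_width: 0.328
gripper_force: 0.0
```

Call:
apply_moves([
  [[0,0.0018,0.001],0],
  [[0,0,0],0],
  [[0,0,0],0],
  [[0,0,0],0],
  [[0,0,0],0],
])

```text
time_s: 6.82
tcp_pos: [0.5453, 0.2209, 0.14]
ee_rot: [[-0.094, -0.996, 0.001], [-0.996, 0.094, 0.0], [-0.0, -0.001, -1.0]]
wrist_force: [3.2, -0.5, -1.5]
gripper_width: 0.205
gripper_force: 30.0
```

Call:
apply_moves([
  [[0,0,0],0],
  [[0,0,0],0],
  [[0,0,0],0],
])

```text
time_s: 7.07
tcp_pos: [0.5453, 0.2209, 0.1399]
ee_rot: [[-0.094, -0.996, 0.001], [-0.996, 0.094, 0.0], [-0.0, -0.001, -1.0]]
wrist_force: [5.1, -0.4, -3.0]
gripper_width: 0.203
gripper_force: 30.0
```

Call:
apply_moves([
  [[0,0,-0.004],0],
  [[0,0,-0.008],0],
  [[0,0,-0.01],0],
  [[0,0,-0.01],0],
  [[0,0,-0.01],0],
])

```text
time_s: 7.48
tcp_pos: [0.5453, 0.2209, 0.1815]
ee_rot: [[-0.094, -0.996, 0.0], [-0.996, 0.094, 0.0], [-0.0, -0.0, -1.0]]
wrist_force: [6.8, -1.0, -6.4]
gripper_width: 0.204
gripper_force: 30.0
```

Call:
apply_moves([
  [[0,0,-0.01],0],
  [[0,0,-0.01],0],
  [[0,0,-0.01],0],
  [[0,0,-0.008],0],
  [[0,0,-0.005],0],
])

```text
time_s: 7.9
tcp_pos: [0.5453, 0.2209, 0.2251]
ee_rot: [[-0.094, -0.996, 0.001], [-0.996, 0.094, 0.0], [-0.0, -0.001, -1.0]]
wrist_force: [6.1, -0.8, -5.5]
gripper_width: 0.205
gripper_force: 30.0
```

Call:
apply_moves([
  [[0,0,0],0],
  [[0,0,0],0],
  [[0,0,0],0],
])

```text
time_s: 8.15
tcp_pos: [0.5453, 0.2209, 0.2248]
ee_rot: [[-0.094, -0.996, 0.001], [-0.996, 0.094, 0.0], [-0.0, -0.001, -1.0]]
wrist_force: [5.5, -1.1, -3.4]
gripper_width: 0.204
gripper_force: 30.0
```

```bash
python3 - <<'E'
from h import *
np.set_printoptions(precision=4,suppress=True)
s=r.sense();print(s["time_s"],s["tcp_pos"],s["wrist_force"],s["gripper_width"])
p=imaging.capture("scene")
for t in("band","collar_rim","head_top","lever_grip"):
    print(t,[(px(d["at"]).round(1).tolist(),round(d["confidence"],2)) for d in models.place_of(p,t)[:3]])
c=np.array([.5451,.2239])
for zo in(-.018,-.014,-.01):print(zo,"rim exp",proj(p,[*c,zo+.12]),"rim front",proj(p,[.5451+.0175,.2239-.0115,zo+.12]))
cv2.imwrite("pics/l1.png",np.clip(cv2.resize(p["frame"][140:230,270:370],None,fx=6,fy=6,interpolation=cv2.INTER_CUBIC)*1.6,0,255).astype(np.uint8))
E
```

```text
8.15 [0.5453 0.2209 0.2248] [ 5.5306 -1.1476 -3.442 ] 0.20361017873548717
band [([317.4, 190.5], 0.57)]
collar_rim [([320.6, 186.5], 0.7)]
head_top [([317.6, 155.2], 0.6)]
lever_grip [([316.8, 143.8], 0.44), ([318.1, 190.4], 0.24)]
-0.018 rim exp [318.1128 191.0752] rim front [319.0802 196.184 ]
-0.014 rim exp [318.2022 189.8427] rim front [319.1734 194.9459]
-0.01 rim exp [318.2921 188.604 ] rim front [319.267  193.7016]
```

View pics/l1.png

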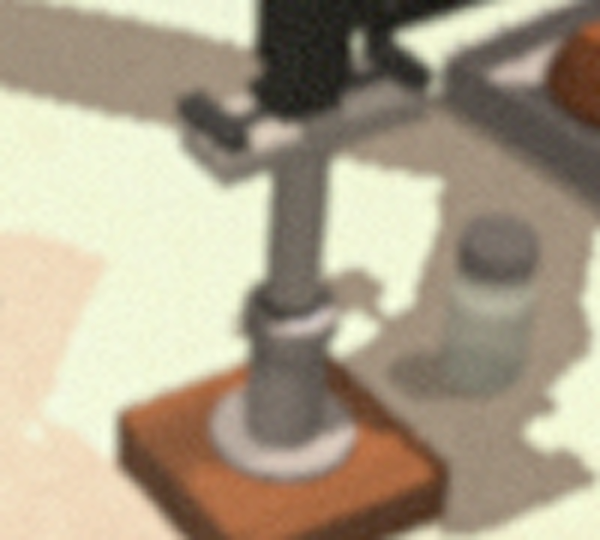

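The dark band shows as a thin line at the rim (crop ~300,303), and the lift was 84.9 mm. Next I'll slide the lever, which is along tool −x.

Call:
apply_moves([
  [[-0.003,0,0],0],
  [[-0.005,0,0],0],
  [[-0.006,0,0],0],
  [[-0.006,0,0],0],
  [[-0.005,0,0],0],
])

```text
time_s: 8.82
tcp_pos: [0.5474, 0.2429, 0.2245]
ee_rot: [[-0.094, -0.996, -0.001], [-0.996, 0.094, -0.006], [0.006, 0.001, -1.0]]
wrist_force: [10.1, -19.6, -3.6]
gripper_width: 0.2
gripper_force: 30.0
```

Call:
apply_moves([
  [[-0.002,0,0],0],
  [[-0.001,0,0],0],
  [[0,0,0],0],
  [[0,0,0],0],
])

```text
time_s: 9.15
tcp_pos: [0.5474, 0.2429, 0.2241]
ee_rot: [[-0.095, -0.995, -0.003], [-0.995, 0.095, -0.011], [0.011, 0.002, -1.0]]
wrist_force: [7.6, -15.4, -4.1]
gripper_width: 0.203
gripper_force: 30.0
```

Call:
apply_moves([
  [[-0.001,0,0],0],
  [[0,0,0],0],
  [[0,0,0],0],
])

```text
time_s: 9.4
tcp_pos: [0.5474, 0.2429, 0.2241]
ee_rot: [[-0.096, -0.995, -0.004], [-0.995, 0.096, -0.012], [0.013, 0.003, -1.0]]
wrist_force: [8.3, -17.0, -3.5]
gripper_width: 0.201
gripper_force: 30.0
```

```bash
python3 - <<'E'
from h import *
np.set_printoptions(precision=4,suppress=True)
s=r.sense();print(s["time_s"],s["tcp_pos"],s["wrist_force"],s["moment"],s["joints"],s["effort"])
p=imaging.capture("scene");w=imaging.capture("wrist")
for t in("band","head_top","lever_grip"):
    print(t,[(px(d["at"]).round(1).tolist(),round(d["confidence"],2)) for d in models.place_of(p,t)[:3]],[(px(d["at"]).round(1).tolist(),round(d["confidence"],2)) for d in models.place_of(w,t)[:3]])
a=cv2.resize(p["frame"][130:220,280:370],(400,400),interpolation=cv2.INTER_CUBIC)
b=cv2.resize(w["frame"][120:320,172:372],(400,400),interpolation=cv2.INTER_CUBIC)
cv2.imwrite("pics/s1.png",np.clip(np.hstack([a,b])*1.8,0,255).astype(np.uint8))
E
```

```text
9.4 [0.5474 0.2429 0.2241] [  8.3066 -16.9817  -3.5037] [-4.8134 -2.6341 -0.0211] [ 39.615   19.7001  -3.0382   0.435  -67.8858 -45.2795] [ 11.666  -38.1701  21.7614   0.0437   0.9295   0.0707]
band [([318.5, 190.0], 0.87), ([318.2, 188.5], 0.64)] []
head_top [([319.2, 155.6], 0.78)] [([272.0, 214.2], 0.73)]
lever_grip [([326.2, 141.2], 0.74), ([317.5, 154.9], 0.65), ([376.6, 264.8], 0.31)] [([271.5, 261.1], 0.98)]
```

View pics/s1.png

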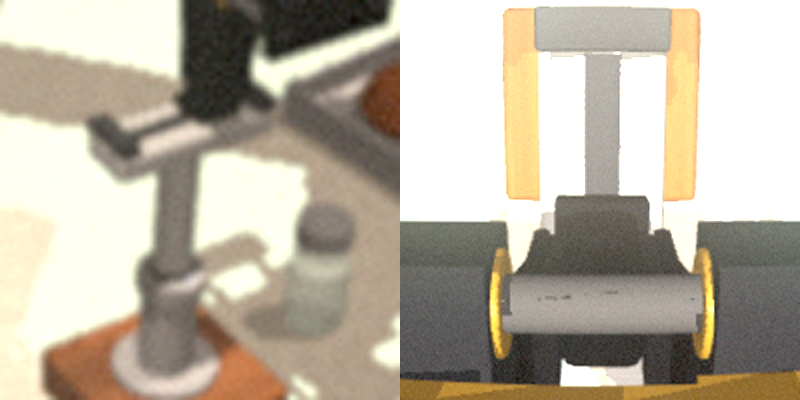

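The paddle sits at the far end of the head, with the foot's near edge at wrist row ~218 and the near stop at rows ~124–146. I'll measure the slide from these.

```bash
python3 - <<'E'
from h import *
np.set_printoptions(precision=4,suppress=True)
w=imaging.capture("wrist");g=cv2.cvtColor(w["frame"],cv2.COLOR_BGR2GRAY).astype(int)
print("mid col",g[118:262,272].tolist()); print("col 262",g[118:262,256].tolist())
for zh in(.205,.208,.211):
    print(zh,"out",fonz(w,(272,124),zh+.008)[:2],"in",fonz(w,(272,146),zh)[:2],"in top",fonz(w,(272,145),zh+.008)[:2],"foot",fonz(w,(272,218.5),zh)[:2],"+6",fonz(w,(272,218.5),zh+.006)[:2],"w",fonz(w,(238.5,135),zh+.008)[0]-fonz(w,(306.5,135),zh+.008)[0])
s=r.sense();print(s["wrist_force"],w["eye"])
E
```

```text
mid col [198, 196, 195, 195, 167, 118, 107, 106, 107, 109, 111, 105, 106, 106, 107, 105, 104, 103, 105, 104, 102, 102, 99, 99, 99, 100, 92, 98, 128, 100, 103, 101, 103, 103, 102, 101, 100, 97, 101, 102, 101, 99, 97, 100, 100, 102, 98, 101, 101, 101, 100, 101, 97, 102, 100, 99, 99, 99, 100, 99, 96, 98, 97, 100, 96, 96, 97, 98, 96, 96, 95, 98, 98, 96, 100, 94, 99, 98, 94, 96, 95, 95, 94, 96, 94, 93, 94, 94, 94, 92, 94, 92, 91, 93, 90, 91, 93, 92, 90, 72, 60, 57, 61, 63, 62, 64, 62, 59, 59, 57, 54, 54, 55, 55, 53, 56, 52, 51, 51, 49, 48, 49, 48, 46, 45, 45, 43, 43, 46, 42, 43, 43, 44, 42, 42, 41, 41, 43, 45, 52, 61, 66, 72, 78]
col 262 [197, 196, 196, 196, 171, 118, 109, 109, 109, 107, 110, 106, 106, 104, 106, 105, 103, 107, 102, 104, 106, 102, 101, 104, 105, 104, 91, 98, 129, 134, 133, 204, 206, 204, 204, 204, 203, 204, 204, 204, 205, 204, 204, 204, 204, 204, 203, 204, 205, 205, 204, 202, 205, 204, 203, 204, 203, 203, 202, 202, 203, 203, 203, 202, 202, 202, 204, 203, 201, 201, 201, 201, 200, 202, 201, 202, 202, 202, 201, 201, 200, 201, 201, 199, 200, 199, 199, 199, 200, 198, 199, 199, 197, 199, 198, 198, 197, 198, 199, 138, 58, 62, 60, 64, 63, 65, 65, 63, 63, 60, 60, 57, 54, 54, 53, 52, 51, 52, 55, 57, 51, 51, 49, 48, 46, 46, 49, 50, 49, 45, 47, 41, 47, 44, 39, 46, 39, 41, 41, 50, 63, 70, 69, 78]
0.205 out [0.5413 0.1749] in [0.5425 0.187 ] in top [0.5424 0.1862] foot [0.5465 0.2288] +6 [0.5464 0.2272] w 0.036249709991579615
0.208 out [0.5413 0.175 ] in [0.5425 0.1869] in top [0.5424 0.186 ] foot [0.5465 0.228 ] +6 [0.5463 0.2264] w 0.03562826086186033
0.211 out [0.5413 0.1751] in [0.5425 0.1868] in top [0.5424 0.1859] foot [0.5464 0.2272] +6 [0.5462 0.2256] w 0.03500681173214093
[  8.0926 -16.7842  -2.8709] [0.5418 0.1792 0.388 ]
```

Call:
apply_moves([
  [[0.0025,-0.0015,0],0],
  [[0.0025,-0.0015,0],0],
  [[0,0,0],0],
  [[0,0,0],0],
])

```text
time_s: 10.18
tcp_pos: [0.5477, 0.2425, 0.2232]
ee_rot: [[-0.094, -0.996, -0.007], [-0.996, 0.094, -0.005], [0.005, 0.006, -1.0]]
wrist_force: [-2.2, -5.9, -5.3]
gripper_width: 0.203
gripper_force: 30.0
```

```bash
python3 - <<'E'
from h import *
np.set_printoptions(precision=4,suppress=True)
p=imaging.capture("scene")
s=r.sense();print(s["tcp_pos"],s["ee_rot"][:,2],s["wrist_force"],s["moment"])
c=np.array([.5451,.2239]);u=np.array([.0928,.9957])
for nm,t,z in(("far stop in",.038,.215),("far out",.05,.215),("near in",-.038,.215),("near out",-.05,.215)):
    print(nm,(proj(p,[*(c+u*t),z])-[290,125])*[8,8])
cv2.imwrite("pics/s2.png",np.clip(cv2.resize(p["frame"][125:195,290:360],None,fx=8,fy=8,interpolation=cv2.INTER_CUBIC)*2.0,0,255).astype(np.uint8))
E
```

```text
[0.5477 0.2426 0.2232] [-0.0068 -0.0049 -1.    ] [-2.3284 -6.4094 -4.5234] [-1.5797  0.3995 -0.1541]
far stop in [349.8634 194.1986]
far out [381.8826 183.114 ]
near in [140.2707 266.7569]
near out [106.0616 278.5997]
```

View pics/s2.png

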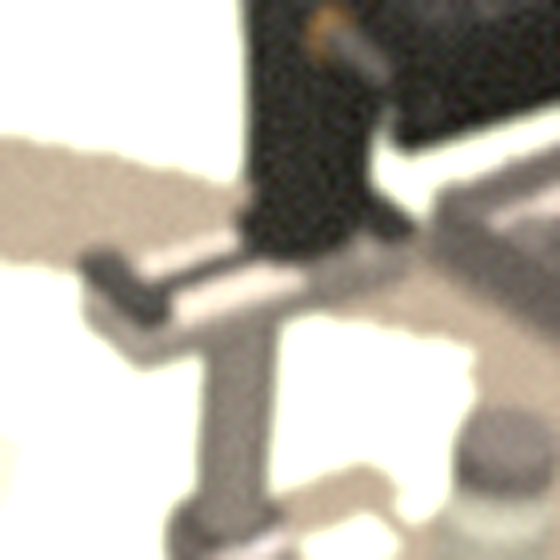

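```bash
python3 - <<'E'
from h import *
np.set_printoptions(precision=1,suppress=True)
p=imaging.capture("scene");s=r.sense()
t=s["tcp_pos"];R=s["ee_rot"]
q=lambda v:(proj(p,t+R@np.array(v))-[290,125])*8
# tool x=-y world ; tool y=-x world ; front finger is at tool -y
for hw in(.0095,.0135,.02):
  for z in(0,.008):
    print(hw,z,"in-",q([-hw,-.009,z]),"out-",q([-hw,-.024,z]),"out+",q([hw,-.024,z]),"in+",q([hw,-.009,z]))
c=np.array([.5451,.2239]);u=np.array([.0928,.9957]);v=np.array([.9957,-.0928])
for zh in(.205,.208,.213):
  print(zh,"head front edge top near/far, far stop front top in/out",*[(proj(p,[*(c+u*a+v*.018),zh+h])-[290,125])*8 for a,h in((-.05,0),(.05,0),(.038,.008),(.05,.008),(-.05,.008),(-.038,.008))])
E
```

```text
0.0095 0 in- [345.2 195.3] out- [375.3 219.2] out+ [322.9 237.3] in+ [293.1 213. ]
0.0095 0.008 in- [342.8 218.1] out- [372.7 242.1] out+ [320.6 260.2] in+ [290.9 235.8]
0.0135 0 in- [356.1 191.6] out- [386.3 215.5] out+ [311.7 241.1] in+ [282.  216.8]
0.0135 0.008 in- [353.7 214.4] out- [383.6 238.3] out+ [309.5 264. ] in+ [279.9 239.6]
0.02 0 in- [373.7 185.7] out- [404.  209.4] out+ [293.6 247.3] in+ [263.9 222.9]
0.02 0.008 in- [371.2 208.4] out- [401.3 232.2] out+ [291.4 270.3] in+ [262.  245.8]
0.205 head front edge top near/far, far stop front top in/out [138.7 337.1] [414.7 238.9] [385.1 227.8] [417.3 216.5] [139.9 314.3] [174.3 302.1]
0.208 head front edge top near/far, far stop front top in/out [139.2 328.5] [415.7 230.5] [386.  219.3] [418.2 208. ] [140.3 305.6] [174.8 293.5]
0.213 head front edge top near/far, far stop front top in/out [139.9 314.3] [417.3 216.5] [387.5 205. ] [419.8 193.7] [141.  291.2] [175.6 279.1]
```

The finger outline doesn't reach the stop and nothing visible is in the way. I'll restore the height and push again with the sideways load taken off.

Call:
apply_moves([
  [[0,0,-0.0015],0],
  [[-0.003,0,0],0],
  [[-0.003,0,0],0],
  [[0,0,0],0],
])

```text
time_s: 10.62
tcp_pos: [0.5476, 0.243, 0.2247]
ee_rot: [[-0.095, -0.995, -0.011], [-0.995, 0.095, -0.017], [0.017, 0.009, -1.0]]
wrist_force: [-0.7, -20.7, -3.7]
gripper_width: 0.203
gripper_force: 30.0
```

Call:
apply_moves([
  [[-0.002,0,0],0],
  [[-0.001,0,0],0],
  [[0,0,0],0],
])

```text
time_s: 10.87
tcp_pos: [0.5476, 0.2431, 0.2246]
ee_rot: [[-0.096, -0.995, -0.013], [-0.995, 0.096, -0.021], [0.022, 0.011, -1.0]]
wrist_force: [-0.2, -26.1, -3.7]
gripper_width: 0.201
gripper_force: 30.0
```

```bash
python3 - <<'E'
from h import *
np.set_printoptions(precision=4,suppress=True)
s=r.sense();print(s["time_s"],s["tcp_pos"],s["ee_rot"][:,2],s["wrist_force"],s["moment"])
w=imaging.capture("wrist");g=cv2.cvtColor(w["frame"],cv2.COLOR_BGR2GRAY).astype(int)
for c in(256,288):
  k=g[118:262,c];print(k[20:40].tolist(),k[85:110].tolist())
print("row in stop+20",[fonz(w,(272,y),.2065)[:2] for y in (124,146,217.3)])
E
```

```text
10.8667 [0.5476 0.2431 0.2246] [-0.0127 -0.0211 -0.9997] [ -0.1675 -26.0975  -3.7448] [-7.3415 -0.5429  0.0443]
[104, 104, 103, 101, 101, 100, 90, 111, 129, 132, 201, 204, 205, 205, 203, 204, 203, 203, 203, 204] [200, 199, 201, 198, 199, 199, 198, 198, 198, 197, 198, 198, 198, 177, 114, 65, 62, 65, 64, 65, 61, 63, 63, 63, 63]
[104, 104, 104, 101, 99, 95, 91, 112, 131, 132, 133, 200, 201, 199, 200, 200, 201, 201, 199, 200] [197, 197, 195, 195, 196, 194, 196, 196, 195, 197, 194, 196, 195, 175, 114, 63, 61, 62, 64, 65, 63, 68, 66, 63, 57]
row in stop+20 [array([0.5413, 0.1748]), array([0.5425, 0.1871]), array([0.5464, 0.2279])]
```

```bash
python3 - <<'E'
from h import *
t=imaging.capture("top")["frame"];s0=cv2.imread("pics/scene0.png");w=imaging.capture("wrist")["frame"]
z=lambda im,x,y,n,m,g:np.clip(cv2.resize(im[y:y+m,x:x+n],(400,300),interpolation=cv2.INTER_CUBIC)*g,0,255).astype(np.uint8)
t0=cv2.imread("pics/top0.png")
c=np.vstack([np.hstack([z(t,180,150,100,75,1.8),z(t0,345,160,60,45,1.8)]),np.hstack([z(s0,135,185,80,60,1.8),z(w,192,120,160,120,2.2)])])
cv2.imwrite("pics/c3.png",c)
E
```

```text
(no output)
```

View pics/c3.png

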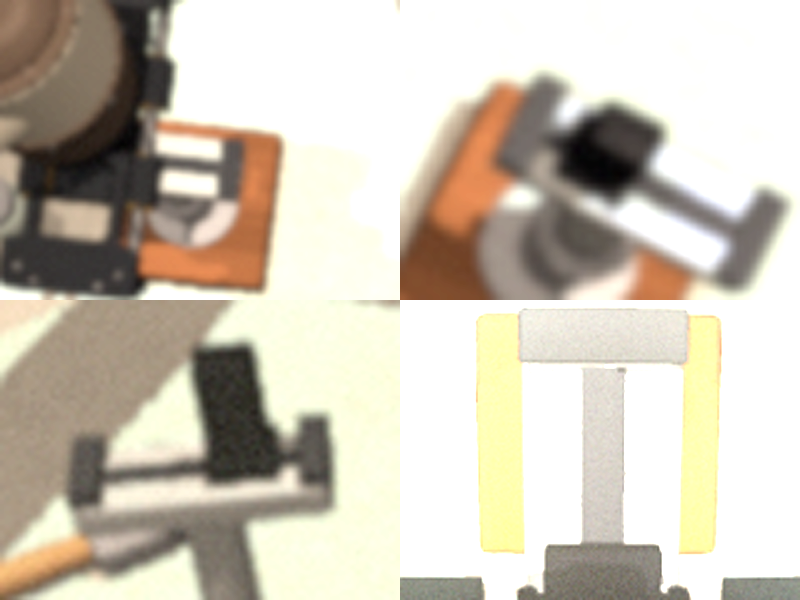

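The twin, which is set closed, shows the same gap of ~40 mm between foot and open-side stop as this lever has now. The lever is therefore hard against its stop. I'll ease the push and check that the leg height hasn't slipped.

Call:
apply_moves([
  [[0.003,0,0],0],
  [[0.002,0,0],0],
  [[0,0,0],0],
  [[0,0,0],0],
])

```text
time_s: 11.35
tcp_pos: [0.5476, 0.2428, 0.2246]
ee_rot: [[-0.095, -0.995, -0.009], [-0.995, 0.095, -0.012], [0.013, 0.008, -1.0]]
wrist_force: [-1.4, -14.9, -4.0]
gripper_width: 0.205
gripper_force: 30.0
```

```bash
python3 - <<'E'
from h import *
np.set_printoptions(precision=4,suppress=True)
s=r.sense();print(s["time_s"],s["tcp_pos"],s["ee_rot"][:,2],s["wrist_force"],s["gripper_width"])
p=imaging.capture("scene")
b=np.clip(cv2.resize(p["frame"][140:230,270:370],None,fx=6,fy=6,interpolation=cv2.INTER_CUBIC)*1.6,0,255).astype(np.uint8)
a=cv2.imread("pics/l1.png")
for nm,(x,y,w,h) in {"near stop":(175,85,70,100),"block":(110,380,200,120)}.items():
    m=cv2.matchTemplate(b,a[y:y+h,x:x+w],cv2.TM_CCOEFF_NORMED);_,v,_,l=cv2.minMaxLoc(m);print(nm,v,"shift px6",l[0]-x,l[1]-y)
print("px6 per mm",6*(proj(p,[.545,.18,.205])-proj(p,[.545,.18,.206])))
for q in("band","collar_rim","head_top"):print(q,[(px(d["at"]).round(1).tolist(),round(d["confidence"],2)) for d in models.place_of(p,q)[:2]])
# twin lever: foot offset from the picture read-outs (crop 135,185,x5)
S=lambda x,y:(135+x/5,185+(y-300)/5)
g=lambda x,y,z:onz(p,S(x,y),z)[:2]
zt=-.007+.223
N=g(87,505,zt);F=g(317,482,zt);f1=g(207,480,zt);f2=g(278,473,zt)
u=(F-N)/np.linalg.norm(F-N);print("twin: stops apart",np.linalg.norm(F-N),"foot edges from mid",[(q-(N+F)/2)@u for q in(f1,f2)])
E
```

```text
11.35 [0.5476 0.2428 0.2246] [-0.0094 -0.0118 -0.9999] [ -1.3674 -14.858   -4.047 ] 0.2051758030172977
near stop 0.992479145526886 shift px6 1 1
block 0.9934413433074951 shift px6 0 0
px6 per mm [-0.0981  2.1196]
band [([319.4, 192.5], 0.88)]
collar_rim [([317.7, 190.3], 0.98), ([350.8, 200.9], 0.44)]
head_top [([318.7, 156.2], 0.79)]
twin: stops apart 0.0884037343303077 foot edges from mid [np.float64(0.0013998057273590754), np.float64(0.028985266228698243)]
```

Call:
apply_moves([
  [[0.001,0,-0.0004],0],
  [[0,0,0],0],
  [[0,0,0],0],
  [[0,0,0],0],
])

```text
time_s: 11.88
tcp_pos: [0.5476, 0.2428, 0.225]
ee_rot: [[-0.095, -0.995, -0.009], [-0.995, 0.095, -0.01], [0.011, 0.008, -1.0]]
wrist_force: [-1.8, -13.0, -4.4]
gripper_width: 0.205
gripper_force: 30.0
```

```bash
python3 - <<'E'
from h import *
s=r.sense();print(s["tcp_pos"],s["wrist_force"],s["gripper_force"],abs(s["joint_velocities"]).max())
print(r.finish_job())
E
```

```text
[0.54761592 0.24275976 0.22499535] [ -1.78897291 -12.97878361  -4.36207582] 30.000166996978805 0.09564700113306017
the job is handed in; nothing more can be done
None
```

I raised the post about 85 mm, which puts the rubber band at the collar rim, and slid the lever until it stopped hard; the arm is still gripping it there. The lever moved about 22 mm rather than the 28 mm you listed, but it would not go further under 26 N and it sits where the twin's closed lever does, so I took it as fully closed and handed the job in.

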